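# Open the prep board's quick vice

## Robot

A 7-joint arm with a two-finger parallel gripper is mounted at the origin on the work surface. World frame = base frame: x ahead of the robot, y to its left, z up, the work surface at z = 0. Lengths are in m, angles in rad, forces in N, time in s.
With the tool pointing down it reaches from about 0.425 to 0.875 m from the base axis. Payload 9.9 kg.
Tool frame: the origin (TCP) lies at the very end of the fingers, on their centre line; the grasp point (between the pads) lies 19 mm behind it; z points along the fingers, y is the direction in which the jaws open and shut (so a half turn about z gives the same grasp; the last joint's range is limited). The gripper opens to 85 mm and grips with 20 to 120 N. Pads are 22 mm wide; open, the fingers measure 114 mm over their backs; the gripper's body (76 mm by 85 mm) begins 54 mm behind the grasp point. The pads swing forward as they close: fully open they stand 13 mm farther back than shut.
Start: joints at [-1.325, 0.576, 0.025, 1.437, -0.015, 1.129, -0.057], TCP at [0.219, 0.639, 0.231] pointing down, gripper open.
Joint ranges: [-2.76, 2.76], [-0.34, 2.15], [-1.52, 1.57], [0.19, 2.46], [-1.09, 4.23], [0.17, 1.99], [-2.82, 2.82]. Speed limits (rad/s): [2.22, 2.22, 3.01, 3.01, 3.14, 3.14, 3.14].

## Interface

Orientations are given as [roll, pitch, yaw] about the fixed x, y, z axes, in that order (R = Rz(yaw) Ry(pitch) Rx(roll)).
In Python, from bench import status, capture, get_calibration, hand_in gives the robot as it stands.
- The arm moves only by the tool play_rows, never from a script. Its argument "moves" is a list of rows, each a list of 7 numbers: the shift along the tool's x, y, z in mm, then the turn, a rotation vector about the tool's x, y, z in rad, then the finger opening in mm, from 0 to 85.4. A call has exactly 10 rows; each row shifts and turns the pose as measured when the row begins, along the tool's axes as they then stand; what a row does not reach is not made up. A row lasts 1/8 s, in which the tool goes at most 62.5 mm and 10.7 degrees, less where a joint would pass 70% of its speed; a pose out of reach is approached as far as the arm can. A call is refused whole if a number of a shift passes 62.5 or a number of a turn 0.188, either way. A call with a gripper value outside its range is refused whole. The fingers move at their own pace and stop on an object; "force" is the grip in N (left out, the last holds). Time passes only in rows, so rows that do not move let the fingers close, or fill a call up. It gives the time, the measured TCP pose, the force and the opening at its end, in the units of the state.
- status.observe(): the state, without advancing time (a new reading comes with each control period).
- capture(name): name is "scene" or "top" or "wrist"; returns (picture, depth): 384x512x3 uint8, red, green, blue; 384x512 float32, m along the optical axis (not along the pixel's ray), 0 where there is no reading.
- get_calibration(name): a dict with "fx", "fy", "cx", "cy" (pixels), "dist_coeffs" ([k1, k2, p1, p2, k3] as OpenCV has them; the pictures are not rectified), "rvec" (rotation vector, rad) and "tvec" (3), from world to camera coordinates, as OpenCV has them; the wrist camera has in their place "T_tool_cam" (4x4, takes a point from camera to tool coordinates, whose origin is the TCP and whose axes are the flange's). Camera axes: x right, y down, z forward; pixel columns grow to the right and rows downward; lengths in m; the calibration is good to about 2 mm. A picture is of the moment at which its call begins: read the wrist's pose just before it. get_calibration takes no time and is no camera call.
- hand_in(): hands the job in, once; it reports no verdict.
The state is a dict: "clock": time; "qpos": joint angles; "joint_velocities": joint speeds; "joint_torque": joint torques, N m; "ee_pos": TCP position; "tcp_rot": TCP orientation; "wrist_force": force on the tool from outside, world axes, zero at the start; "ft_torque": the same for the moment, N m; "opening": finger opening in m.
Only numpy, scipy, OpenCV 4.12 (cv2) and the standard library are available. Lean on these libraries where they do the work, as an engineer would, in place of code of your own. Each camera call takes 0.05 s, during which the arm holds its last target. There are 200 camera calls.

## Task

The two nested prep bowls are shut in the quick vice of the one-handed prep board. Press down the red ratchet release on the sliding jaw and, keeping it down, push the jaw back along its track, away from the bowls, as far as it goes; then take the fingers away so that the release springs up and locks the jaw open. Leave the bowls standing where they are and disturb nothing else: nothing needs to be grasped or lifted.

Things in the scene. Friction and masses are not known exactly. Their poses are not given: they have to be found in the camera images.
- vice: Prep board fixed to the worktop: dark wood deck 200 (x) by 390 mm (y), top 22 mm above the worktop; origin under its middle at worktop height, z up. A toothed steel track runs along its y axis. Grey fixed jaw (64 mm above the deck) at the +y end, bowls beside it, then the grey sliding jaw, and a stop block 24 mm high at the -y end. Pushing back (opening) is along the board's -y.
- pad (a point): Centre of the top of the red release pad, flat, 46 by 46 mm, on the sliding jaw's low carriage. Unpressed it is 56 mm above the worktop. It lies 68 mm behind (-y of the board) the jaw's bowl face; the jaw's upright plate (18 mm thick, 120 mm wide, rising 30 mm above the pad) ends 27 mm in front of the pad. Rides with the jaw, goes down when pressed.
- thumb_rest (a point): Middle of the upright front face (facing +y of the board) of the grey thumb rest on the sliding jaw, 26 mm behind the pad's centre and 13 mm above the unpressed pad's top. This wall is 60 mm wide, 13 mm thick, rises 27 mm above the pad and stands at its rear edge: a fingertip pressing the pad can push back against it.
- jaw (a joint): Position of the sliding jaw, m: near 0 with the bowls shut in, growing as it is pushed back, 0.0915 at the stop. While the release is up the ratchet blocks it from opening (2 or 3 mm of play); with it down it slides with about 3 N of friction.
- release (a joint): How far the red pad is pressed, m: 0 up, 0.009 at the bottom. About 3 N starts it, 6 N takes it to the bottom; the pawl is clear of the teeth beyond 0.005. It springs up when let go and the pawl catches between the teeth again, also with the jaw at its stop.
- bowl_outer: White ceramic prep bowl, rim 130 mm across, 60 mm high, standing on the deck between the jaws; origin at the centre of its underside.
- bowl_inner: Blue ceramic bowl, rim 102 mm across, 48 mm high, nested in the white one; origin at the centre of its underside.
- canister: Frosted glass canister with a ribbed steel twist cap, 92 mm across, 142 mm high; origin at the centre of its underside. Bystander.
- oil: Green glass oil bottle, 62 mm across, 235 mm high; origin at the centre of its underside. Bystander.
- mill: Dark wooden pepper mill, 58 mm across, 196 mm high; origin at the centre of its underside. Bystander.
- spoon_rest: Stainless spoon rest lying flat, 236 by 96 mm, 14 mm high; origin under its middle. Bystander.
- divider: White plastic dough divider lying flat, 106 by 140 mm, 18 mm high; origin under its middle. Bystander.
There are look-alikes about, which are no part of the job. There is more than one size of the bowl_inner; the job needs the middle-sized.

How it is judged:
By the outcome, as a careful person would: the job done as asked, in the order asked, and still so for the second after the job is handed in, with the robot touching nothing.
It also fails if it takes over 38 s, if anything falls off the work surface, if the arm or the gripper's body presses on something with over 40 N, if the wrist force passes 120 N, or if a joint passes its speed limit or range.

## Working session

There is one attempt and no reset: what is moved stays moved. The work goes in short steps, Python scripts to look and compute and a tool call to move; the robot and the scene stay as the last step left them, time stands still between calls to the robot, and variables do not carry over. Pictures are saved under pics/ and viewed, about 8 in all and at most 12, crops included, and the job is handed in when it is done.

Besides the shell and the picture viewer there is one more tool, called after "Emit:" as name(argument=value, ...), one argument or row to a line, values as JSON. play_rows: Moves the arm, as the interface text tells. Its arguments: {"type":"object","properties":{"moves":{"type":"array"},"force":{"type":"number"}},"required":["moves"]}

```bash
mkdir -p pics; python3 - <<'E'
from bench import status,capture,get_calibration
import cv2,numpy as np
s=status.observe();print(s)
for n in("scene","top"):
    p,d=capture(n);cv2.imwrite(f"pics/{n}0.png",p[:,:,::-1]);np.save(f"{n}_d.npy",d);print(get_calibration(n))
E
```

```text
{'clock': 0.0, 'qpos': array([-1.32480849,  0.5765148 ,  0.02485342,  1.43786657, -0.01499853,
        1.12896524, -0.05649558]), 'joint_velocities': array([ 0.0011614 , -0.00213254,  0.00135165,  0.00094084, -0.00190926,
        0.00175071, -0.00078945]), 'joint_torque': array([ 1.86574954e-05, -7.65733480e+01,  2.25033380e+00, -2.85974211e+01,
        1.54759304e-02,  1.21927267e-02, -8.04595004e-06]), 'ee_pos': array([0.21845611, 0.63822968, 0.23046911]), 'tcp_rot': array([-3.14002586e+00,  8.73090569e-05,  2.81183676e+00]), 'wrist_force': array([-0.22652526,  0.29083598, -0.13519587]), 'ft_torque': array([ 0.03768356, -0.07379671, -0.02677418]), 'opening': 0.08549091448757021}
{'fx': 488.7820939908512, 'fy': 488.7820939908512, 'cx': 252.72910758754247, 'cy': 188.8420584116844, 'dist_coeffs': array([0.04727255, 0.        , 0.        , 0.        , 0.        ]), 'rvec': array([ 1.98263151,  1.01627042, -0.52661284]), 'tvec': array([-0.2546592 , -0.16129257,  1.96896968])}
{'fx': 374.20275973314995, 'fy': 374.20275973314995, 'cx': 259.50139757013335, 'cy': 189.02228880715015, 'dist_coeffs': array([-0.04755052,  0.        ,  0.        ,  0.        ,  0.        ]), 'rvec': array([ 2.1071283 , -2.14904278,  0.13710342]), 'tvec': array([0.01562057, 0.47451527, 1.1054411 ])}
```

View pics/scene0.png

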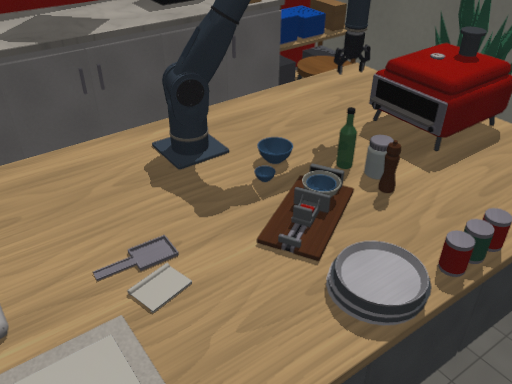

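View pics/top0.png

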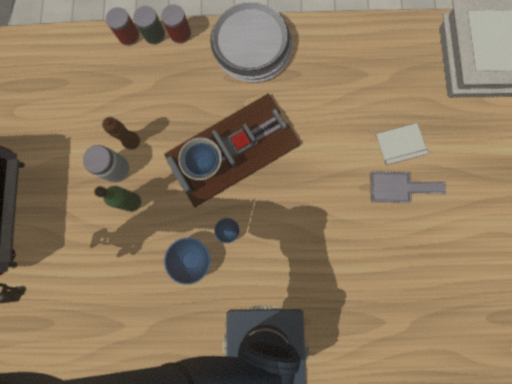

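The top view shows the board at about (232,148). The red pad is at (241,139), between the jaw plate at (224,146) and the thumb rest. Possible mix-ups for the release are the red jars at (122,26) and (176,22) and the red oven in the scene view. For the blue bowl they are the large one at (187,260) and the small one at (227,230); the middle-sized is nested in the white bowl at (200,157). I choose the red pad at (241,139) and check it with a crop.

```bash
cat >h.py <<'E'
import cv2,numpy as np
from bench import get_calibration
def ray(n,uv,z,T=None):
    c=get_calibration(n);K=np.array([[c['fx'],0,c['cx']],[0,c['fy'],c['cy']],[0,0,1]])
    x=cv2.undistortPoints(np.array(uv,float).reshape(-1,1,2),K,c['dist_coeffs'])[:,0]
    if T is None:
        R=cv2.Rodrigues(c['rvec'])[0];o=-R.T@c['tvec'];d=np.c_[x,np.ones(len(x))]@R
    else:
        M=T@c['T_tool_cam'];o=M[:3,3];d=np.c_[x,np.ones(len(x))]@M[:3,:3].T
    return o+d*((z-o[2])/d[:,2])[:,None]
def big(m):
    return max(cv2.findContours(m.astype(np.uint8),0,2)[0],key=cv2.contourArea)
E
python3 - <<'E'
from h import *
for n,(x0,y0,x1,y1),f in(("top",(150,85,310,210),5),("scene",(250,155,370,265),5)):
    p=cv2.imread(f"pics/{n}0.png");c=p[y0:y1,x0:x1]
    cv2.imwrite(f"pics/{n}_crop.png",cv2.resize(c,None,fx=f,fy=f,interpolation=2))
    h=cv2.cvtColor(c,cv2.COLOR_BGR2HSV);H,S,V=[h[...,i].astype(int) for i in range(3)]
    red=((H<8)|(H>172))&(S>170)&(V>110);k=big(red);M=cv2.moments(k);pc=(M['m10']/M['m00']+x0,M['m01']/M['m00']+y0)
    print(n,"pad",pc,ray(n,pc,.056),cv2.contourArea(k))
    wood=(V<110)&(S>70)&((H<15)|(H>170))
    cc=np.vstack([big(wood)]);r=cv2.minAreaRect(cc);b=cv2.boxPoints(r)+[x0,y0];w=ray(n,b,.022)
    print(b,w[:,:2],w.mean(0),np.linalg.norm(np.diff(w,axis=0),axis=1))
    bl=(H>95)&(H<125)&(S>80);k=big(bl);M=cv2.moments(k);pc=(M['m10']/M['m00']+x0,M['m01']/M['m00']+y0);print("blue",pc,ray(n,pc,.07))
E
```

```text
top pad (240.12353567625132, 139.9818956336528) [[0.62555543 0.06267069 0.056     ]] 156.5
[[179.76630592 181.9078598 ]
 [288.87664795 122.96318817]
 [302.49404907 148.16986847]
 [193.38371277 207.1145401 ]] [[ 0.50509941  0.25581818]
 [ 0.68767044 -0.09050696]
 [ 0.6040046  -0.13068704]
 [ 0.42498075  0.21206965]] [0.5554388  0.06167346 0.022     ] [0.39150132 0.09281385 0.38669328]
blue (205.0448569218871, 158.3658159319412) [[0.56684876 0.16825192 0.07      ]]
scene pad (307.4, 206.4) [[0.62336579 0.07888805 0.056     ]] 10.0
[[292.40000916 252.19999695]
 [330.         177.00000381]
 [354.         189.        ]
 [316.40000916 264.19999695]] [[ 0.73404958 -0.07273776]
 [ 0.50390728  0.29353178]
 [ 0.60796995  0.30893711]
 [ 0.81249026 -0.04939758]] [0.66460427 0.12008339 0.022     ] [0.43257236 0.10519678 0.41259218]
blue (320.849477682811, 182.61206077872745) [[0.56215844 0.19078519 0.07      ]]
```

View pics/top_crop.png

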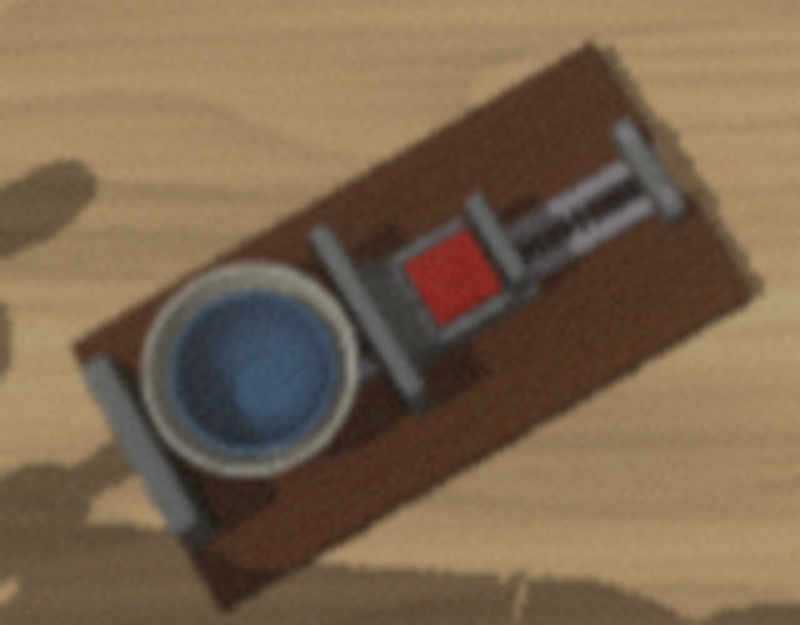

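```bash
cat >>h.py <<'E'
from scipy.spatial.transform import Rotation as Ro
def pose():
    from bench import status
    s=status.observe();T=np.eye(4);T[:3,:3]=Ro.from_euler('xyz',s['tcp_rot']).as_matrix();T[:3,3]=s['ee_pos'];return T,s
def delta(p,yaw):
    T,s=pose();R=T[:3,:3]
    print("clock",s['clock'],"tcp",s['ee_pos'].round(4),s['tcp_rot'].round(3),"F",s['wrist_force'].round(1),"q",s['qpos'].round(2))
    print("shift mm",(R.T@(np.array(p)-T[:3,3])*1000).round(1),"turn",Ro.from_matrix(R.T@Ro.from_euler('xyz',[np.pi,0,yaw]).as_matrix()).as_rotvec().round(3))
E
python3 - <<'E'
from h import *
c=np.array([[72,345],[590,42],[760,292],[225,610]])/5+[150,85]
w=ray("top",c,.022);print(w,w.mean(0))
e=np.array([w[0]-w[1],w[3]-w[2]]);print([np.degrees(np.arctan2(a[1],a[0])) for a in e],np.linalg.norm(e,axis=1))
e=np.array([w[1]-w[2],w[0]-w[3]]);print([np.degrees(np.arctan2(a[1],a[0]))+90 for a in e],np.linalg.norm(e,axis=1))
yaw=np.arctan2(*(w[0]-w[1]+w[3]-w[2])[[1,0]]);u=np.array([np.cos(yaw),np.sin(yaw)]);print(yaw,u)
pad=ray("top",[240.4,140.4],.056)[0];print(pad,(pad-w.mean(0))[:2]@u,(pad-w.mean(0))[:2]@[u[1],-u[0]])
print("oil/mill bases",ray("top",[[138,205],[130,142],[118,168]],0))
T,s=pose();delta([*T[:2,3],.33],T and yaw) if 0 else delta([*pad[:2],.33],yaw)
print(get_calibration("wrist"))
E
```

```text
[[ 0.59623972  0.306662    0.022     ]
 [ 0.78919193 -0.02628303  0.022     ]
 [ 0.61951343 -0.12969898  0.022     ]
 [ 0.42523727  0.20703633  0.022     ]] [0.60754559 0.08942908 0.022     ]
[np.float64(120.09365325657356), np.float64(119.98237872274579)] [0.38481548 0.38875943]
[np.float64(121.36154400202894), np.float64(120.22498940843857)] [0.19870997 0.19790683]
2.095053655816329 [-0.50057022  0.86569594]
[0.62420347 0.06183162 0.056     ] -0.03222944607274521 0.00060619453303596
oil/mill bases [[0.4376263  0.39434349 0.        ]
 [0.64552462 0.42824261 0.        ]
 [0.55952935 0.46454013 0.        ]]
clock 0.1 tcp [0.2185 0.6382 0.2305] [-3.14   0.     2.812] F [0.3 0.6 0.2] q [-1.32  0.58  0.02  1.44 -0.01  1.13 -0.06]
shift mm [-570.5 -414.1  -98.8] turn [-0.001  0.001  0.717]
{'fx': 341.9628879277765, 'fy': 341.9628879277765, 'cx': 246.24159610759344, 'cy': 192.86737205880206, 'dist_coeffs': array([-0.01592485,  0.        ,  0.        ,  0.        ,  0.        ]), 'T_tool_cam': array([[ 4.49018000e-04, -9.56303979e-01, -2.92373900e-01,
         7.35757919e-02],
       [ 9.99999859e-01,  5.12139294e-04, -1.39352070e-04,
         6.42317236e-04],
       [ 2.82999102e-04, -2.92373796e-01,  9.56304075e-01,
        -1.42871172e-01],
       [ 0.00000000e+00,  0.00000000e+00,  0.00000000e+00,
         1.00000000e+00]])}
```

Emit:
play_rows(
  moves=[
    [0,0,-50,0,0,0,0],
    [0,0,-50,0,0,0,0],
    [-41,-30,0,0,0,0,0],
    [-41,-30,0,0,0,0,0],
    [-41,-30,0,0,0,0,0],
    [-41,-30,0,0,0,0,0],
    [-41,-30,0,0,0,0,0],
    [-41,-30,0,0,0,0,0],
    [-41,-30,0,0,0,0,0],
    [-41,-30,0,0,0,0,0],
  ],
)

```text
clock: 1.35
ee_pos: [0.4545, 0.2978, 0.3301]
tcp_rot: [-3.133, -0.002, 2.82]
wrist_force: [0.6, 0.6, 0.4]
opening: -0.0
```

```bash
python3 -c "
from h import *
delta([.6242,.0618,.26],2.095)"
```

```text
clock 1.35 tcp [0.4545 0.2978 0.3301] [-3.133e+00 -2.000e-03  2.820e+00] F [0.6 0.6 0.4] q [-0.76  0.31  0.13  1.62 -0.04  1.22  0.63]
shift mm [-235.7 -169.7   71.1] turn [-0.009  0.001  0.725]
```

Emit:
play_rows(
  moves=[
    [-47,-34,0,0,0,0,0],
    [-47,-34,0,0,0,0,0],
    [-47,-34,0,0,0,0,0],
    [-47,-34,0,0,0,0,0],
    [-47,-34,0,0,0,0,0],
    [0,0,20,0,0,0.18,0],
    [0,0,20,0,0,0.18,0],
    [0,0,20,0,0,0.18,0],
    [0,0,10,0,0,0.18,0],
    [0,0,0,0,0,0,0],
  ],
)

```text
clock: 2.6
ee_pos: [0.628, 0.0464, 0.2552]
tcp_rot: [-3.127, 0.005, 2.076]
wrist_force: [-0.4, 0.2, -0.5]
opening: -0.0001
```

```bash
python3 - <<'E'
from h import *
from bench import capture
delta([.6242,.0618,.12],2.095)
T,s=pose();p,d=capture("wrist");p=p[:,:,::-1].copy()
h=cv2.cvtColor(p,cv2.COLOR_BGR2HSV);H,S,V=[h[...,i].astype(int) for i in range(3)]
k=big(((H<8)|(H>172))&(S>170)&(V>90));r=cv2.boxPoints(cv2.minAreaRect(k));print(r,cv2.contourArea(k))
w=ray("wrist",r,.056,T);print(w,w.mean(0))
cv2.imwrite("pics/w1.png",p)
E
```

```text
clock 2.6 tcp [0.628  0.0464 0.2552] [-3.127  0.005  2.076] F [-0.4  0.2 -0.5] q [-0.39  0.52  0.39  1.53 -0.2   1.14  0.55]
shift mm [ 16.    6.  135.1] turn [-0.014  0.005 -0.019]
[[236. 127.]
 [280. 127.]
 [280. 172.]
 [236. 172.]] 1855.5
[[0.59989191 0.07282845 0.056     ]
 [0.63787002 0.09391975 0.056     ]
 [0.66111532 0.05461395 0.056     ]
 [0.62167073 0.03261913 0.056     ]] [0.630137   0.06349532 0.056     ]
```

View pics/w1.png

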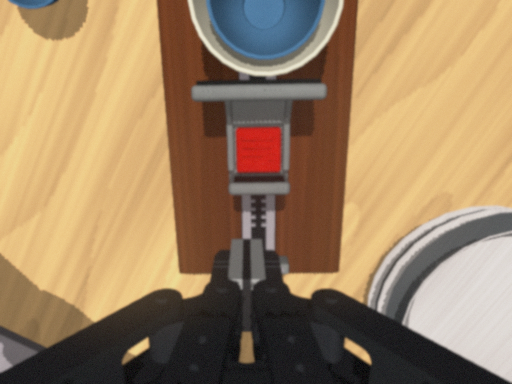

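The wrist view shows the red pad at (258,149), the thumb rest at (258,187), the plate at (258,91) and the closed fingers at (247,255). It puts the pad at (0.630,0.063), against (0.624,0.062) from the top view. The difference is sideways across the board, within tolerance.

Emit:
play_rows(
  moves=[
    [6,3,20,-0.014,0.005,-0.019,0],
    [6,3,30,0,0,0,0],
    [0,0,30,0,0,0,0],
    [0,0,30,0,0,0,0],
    [0,0,20,0,0,0,0],
    [0,0,10,0,0,0,0],
    [0,0,0,0,0,0,0],
    [0,0,0,0,0,0,0],
    [0,0,0,0,0,0,0],
    [0,0,0,0,0,0,0],
  ],
)

```text
clock: 3.9
ee_pos: [0.6325, 0.0613, 0.1195]
tcp_rot: [3.129, 0.003, 2.129]
wrist_force: [0.4, 1.0, -0.7]
opening: -0.0001
```

```bash
python3 - <<'E'
from h import *
from bench import capture
delta([.6305,.0587,.06],2.095)
T,s=pose();p,d=capture("wrist");p=p[:,:,::-1].copy()
h=cv2.cvtColor(p,cv2.COLOR_BGR2HSV);H,S,V=[h[...,i].astype(int) for i in range(3)]
k=big(((H<8)|(H>172))&(S>170)&(V>90));r=cv2.boxPoints(cv2.minAreaRect(k));print(r,cv2.contourArea(k))
w=ray("wrist",r,.056,T);print(w,w.mean(0))
cv2.imwrite("pics/w2.png",p)
E
```

```text
clock 3.9 tcp [0.6325 0.0613 0.1195] [3.129e+00 3.000e-03 2.129e+00] F [ 0.4  1.  -0.7] q [-0.36  0.64  0.32  1.7  -0.26  0.83  0.63]
shift mm [-0.9 -3.9 59.4] turn [0.013 0.003 0.034]
[[206.0078  235.75024]
 [208.16194 166.81757]
 [278.59314 169.01855]
 [276.43903 237.95123]] 4607.0
[[0.62156728 0.03268805 0.056     ]
 [0.59955004 0.07340046 0.056     ]
 [0.6371973  0.09516027 0.056     ]
 [0.66177403 0.05566211 0.056     ]] [0.63002216 0.06422772 0.056     ]
```

View pics/w2.png

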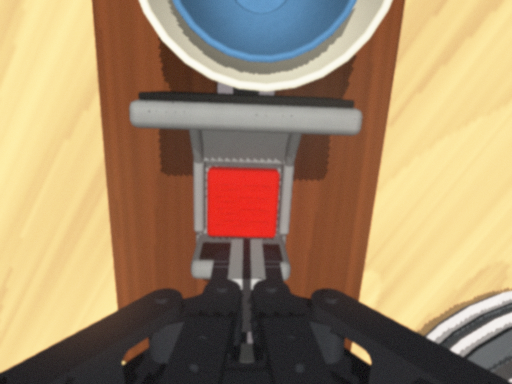

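The wrist view shows the pad at (242,202), with clear space between the plate at (245,115) and the thumb rest at (242,265). The fingertips are above it. Next I go down to just above the pad.

Emit:
play_rows(
  moves=[
    [0,0,12,0.013,0.003,0.034,0],
    [0,0,12,0,0,0,0],
    [0,0,10,0,0,0,0],
    [0,0,8,0,0,0,0],
    [0,0,6,0,0,0,0],
    [0,0,4,0,0,0,0],
    [0,0,2,0,0,0,0],
    [0,0,0,0,0,0,0],
    [0,0,0,0,0,0,0],
    [0,0,0,0,0,0,0],
  ],
)

```text
clock: 5.2
ee_pos: [0.6326, 0.0613, 0.0615]
tcp_rot: [-3.14, -0.001, 2.093]
wrist_force: [-0.0, 0.0, -0.1]
opening: -0.0002
```

```bash
python3 -c "
from h import *
delta([.6325,.0599,.047],2.095)"
```

```text
clock 5.2 tcp [0.6326 0.0613 0.0615] [-3.140e+00 -1.000e-03  2.093e+00] F [-0.   0.  -0.1] q [-0.35  0.72  0.3   1.73 -0.3   0.73  0.62]
shift mm [-1.2 -0.8 14.5] turn [-0.001 -0.001 -0.002]
```

Emit:
play_rows(
  moves=[
    [-1,-1,3,0,0,0,0],
    [0,0,3,0,0,0,0],
    [0,0,3,0,0,0,0],
    [0,0,3,0,0,0,0],
    [0,0,2,0,0,0,0],
    [0,0,1,0,0,0,0],
    [0,0,1,0,0,0,0],
    [0,0,1,0,0,0,0],
    [0,0,1,0,0,0,0],
    [0,0,1,0,0,0,0],
  ],
)

```text
clock: 6.45
ee_pos: [0.6325, 0.0598, 0.047]
tcp_rot: [3.139, -0.001, 2.093]
wrist_force: [-4.4, -0.1, 14.7]
opening: -0.0002
```

The pad is at the bottom (z 0.047, 14.7 N). I keep it down and push back.

Emit:
play_rows(
  moves=[
    [-3,0,1,0,0,0,0],
    [-4,0,1,0,0,0,0],
    [-5,0,1,0,0,0,0],
    [-6,0,1,0,0,0,0],
    [-6,0,1,0,0,0,0],
    [-6,0,1,0,0,0,0],
    [-6,0,1,0,0,0,0],
    [-6,0,1,0,0,0,0],
    [-6,0,1,0,0,0,0],
    [-6,0,1,0,0,0,0],
  ],
)

```text
clock: 7.7
ee_pos: [0.6584, 0.0147, 0.047]
tcp_rot: [3.135, -0.007, 2.094]
wrist_force: [-5.0, 0.3, 15.0]
opening: -0.0004
```

```bash
python3 - <<'E'
from h import *
from bench import capture
delta([.6325,.0599,.047],2.095)
p,d=capture("wrist");cv2.imwrite("pics/w3.png",p[:,:,::-1])
E
```

```text
clock 7.7 tcp [0.6584 0.0147 0.047 ] [ 3.135 -0.007  2.094] F [-5.   0.3 15. ] q [-0.25  0.76  0.28  1.68 -0.3   0.74  0.7 ]
shift mm [52.1  0.2  0.4] turn [ 0.006 -0.007 -0.001]
```

View pics/w3.png

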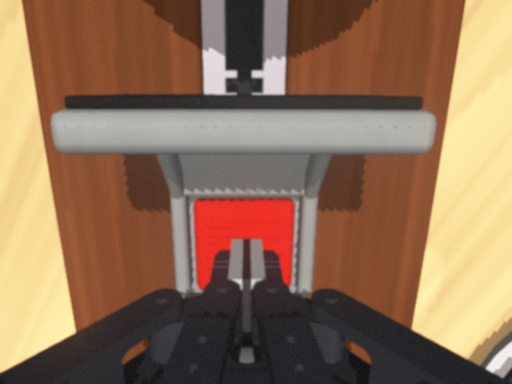

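The wrist view shows the jaw plate (245,130) moving back with the pad (245,245) held down, and the bowls out of sight beyond. I continue, more slowly towards the stop.

Emit:
play_rows(
  moves=[
    [-5,0,1,0,0,0,0],
    [-6,0,1,0,0,0,0],
    [-6,0,1,0,0,0,0],
    [-6,0,1,0,0,0,0],
    [-6,0,1,0,0,0,0],
    [-4,0,1,0,0,0,0],
    [-3,0,1,0,0,0,0],
    [-3,0,1,0,0,0,0],
    [-3,0,1,0,0,0,0],
    [-3,0,1,0,0,0,0],
  ],
)

```text
clock: 9.0
ee_pos: [0.6774, -0.0183, 0.047]
tcp_rot: [3.133, -0.021, 2.097]
wrist_force: [-10.7, 6.7, 20.5]
opening: -0.0002
```

```bash
python3 -c "
from h import *
delta([.6325,.0599,.047],2.095)"
```

```text
clock 9.0 tcp [ 0.6774 -0.0183  0.047 ] [ 3.133 -0.021  2.097] F [-10.7   6.7  20.5] q [-0.18  0.79  0.27  1.62 -0.3   0.78  0.75]
shift mm [90.1  0.4  1.9] turn [ 0.009 -0.021  0.002]
```

Emit:
play_rows(
  moves=[
    [-4,0,1,0,-0.01,0,0],
    [-4,0,1,0,-0.01,0,0],
    [-4,0,1,0,0,0,0],
    [-4,0,1,0,0,0,0],
    [-4,0,1,0,0,0,0],
    [-4,0,1,0,0,0,0],
    [-3,0,1,0,0,0,0],
    [-3,0,1,0,0,0,0],
    [-3,0,1,0,0,0,0],
    [-3,0,1,0,0,0,0],
  ],
)

```text
clock: 10.25
ee_pos: [0.6781, -0.0191, 0.0471]
tcp_rot: [3.141, -0.053, 2.113]
wrist_force: [-11.2, 6.2, 19.2]
opening: 0.0
```

```bash
python3 - <<'E'
from h import *
from bench import capture
delta([.6325,.0599,.047],2.095)
p,d=capture("top");cv2.imwrite("pics/t4.png",cv2.resize(p[85:210,150:310,::-1],None,fx=5,fy=5,interpolation=2))
E
```

```text
clock 10.25 tcp [ 0.6781 -0.0191  0.0471] [ 3.141 -0.053  2.113] F [-11.2   6.2  19.2] q [-0.16  0.79  0.25  1.59 -0.3   0.82  0.78]
shift mm [91.   1.7  4.9] turn [ 0.    -0.053  0.018]
```

View pics/t4.png

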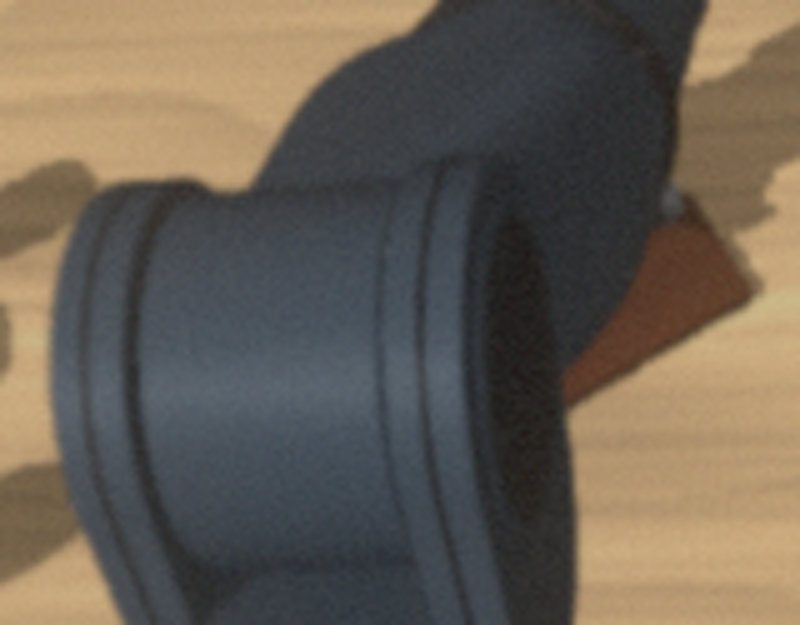

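The top view is hidden by the arm. The tip stalled at 91 mm of travel (0.0915 to the stop) with about 13 N of push, so the jaw looks to be at its stop with the pad still down. I lift straight off.

Emit:
play_rows(
  moves=[
    [-1,0,-2,0,0,0,0],
    [0,0,-4,0,0,0,0],
    [0,0,-5,0,0,0,0],
    [0,0,-8,0,-0.03,0,0],
    [0,0,-10,0,-0.02,0,0],
    [0,0,-12,0,0,0,0],
    [0,0,-15,0,0,0,0],
    [0,0,-25,0,0,0,0],
    [0,0,-25,0,0,0,0],
    [0,0,0,0,0,0,0],
  ],
)

```text
clock: 11.55
ee_pos: [0.6793, -0.0201, 0.1606]
tcp_rot: [3.139, 0.0, 2.114]
wrist_force: [0.4, 0.8, -0.1]
opening: 0.0004
```

```bash
python3 - <<'E'
from h import *
from bench import capture
delta([.45,.2,.3],2.095)
T,s=pose();p,d=capture("wrist");p=p[:,:,::-1].copy()
h=cv2.cvtColor(p,cv2.COLOR_BGR2HSV);H,S,V=[h[...,i].astype(int) for i in range(3)]
k=big(((H<8)|(H>172))&(S>170)&(V>90));r=cv2.boxPoints(cv2.minAreaRect(k))
for z in(.056,.047):print(ray("wrist",r,z,T).mean(0))
w=ray("wrist",r,.056,T);print(np.linalg.norm(np.diff(w,axis=0),axis=1),(w.mean(0)-[.630,.0642,.056])[:2]@[-.5,.866])
m=np.zeros(d.shape,np.uint8);cv2.drawContours(m,[k],-1,1,-1);v,u=np.nonzero(cv2.erode(m,np.ones((7,7))))
c=get_calibration("wrist");P=np.c_[(u-c['cx'])/c['fx']*d[v,u],(v-c['cy'])/c['fy']*d[v,u],d[v,u],np.ones(len(u))]@(T@c['T_tool_cam']).T;print("pad z by depth",np.median(P[:,2]))
cv2.imwrite("pics/w5.png",p)
E
```

```text
clock 11.55 tcp [ 0.6793 -0.0201  0.1606] [3.139 0.    2.114] F [ 0.4  0.8 -0.1] q [-0.22  0.66  0.32  1.52 -0.24  0.99  0.71]
shift mm [ 306.9  -82.1 -139.7] turn [0.002 0.    0.019]
[ 0.67512608 -0.01377842  0.056     ]
[ 0.67634938 -0.01587346  0.047     ]
[0.04378239 0.04574967 0.04612337] -0.09009235142425503
pad z by depth 0.056412595725218756
```

View pics/w5.png

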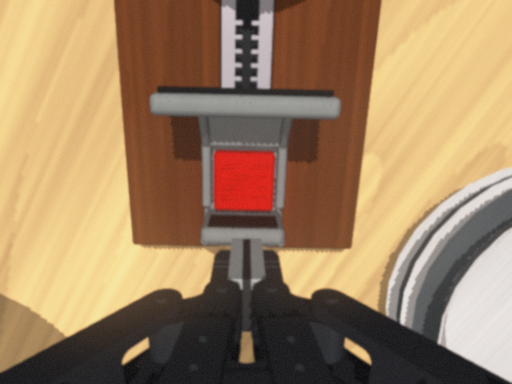

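The view shows the red pad at (244,180) with its top back at 56 mm, so it has sprung up. The jaw is about 90 mm back (±2 mm). I move the arm aside to check from the top.

Emit:
play_rows(
  moves=[
    [0,0,-50,0,0,0,0],
    [0,0,-50,0,0,0,0],
    [0,0,-20,0,0,0,0],
    [-35,-33,0,0,0,0,0],
    [-35,-33,0,0,0,0,0],
    [-35,-33,0,0,0,0,0],
    [-35,-33,0,0,0,0,0],
    [-35,-33,0,0,0,0,0],
    [-35,-33,0,0,0,0,0],
    [-30,-30,0,0,0,0,0],
  ],
)

```text
clock: 12.85
ee_pos: [0.6049, -0.3465, 0.2726]
tcp_rot: [-3.133, -0.013, 2.123]
wrist_force: [-0.1, 0.2, 0.1]
opening: -0.0001
```

```bash
python3 - <<'E'
from h import *
from bench import capture
p,d=capture("top");p=p[:,:,::-1].copy();q=cv2.imread("pics/top0.png")
a,b=[i[85:210,150:310] for i in(q,p)];f=lambda i:cv2.resize(i,None,fx=4,fy=4,interpolation=2)
cv2.imwrite("pics/t6.png",f(b))
for c in(a,b):
    h=cv2.cvtColor(c,cv2.COLOR_BGR2HSV);H,S,V=[h[...,i].astype(int) for i in range(3)]
    for m,z in((((H<8)|(H>172))&(S>170)&(V>110),.056),((H>95)&(H<125)&(S>80),.07)):
        M=cv2.moments(big(m));print(z,ray("top",[M['m10']/M['m00']+150,M['m01']/M['m00']+85],z))
E
```

```text
0.056 [[0.62555543 0.06267069 0.056     ]]
0.07 [[0.56684876 0.16825192 0.07      ]]
0.056 [[ 0.6704946  -0.01493896  0.056     ]]
0.07 [[0.56778585 0.16778181 0.07      ]]
```

View pics/t6.png

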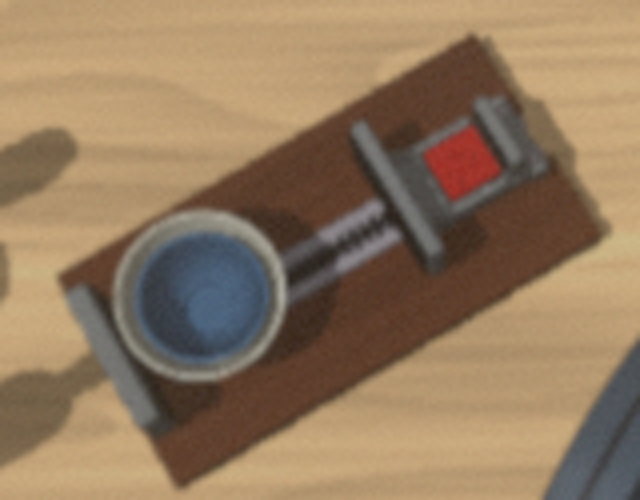

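```bash
python3 -c "
from bench import hand_in;print(hand_in())"
```

```text
the job is handed in; nothing more can be done
None
```

I pressed the red release to the bottom with the closed fingertips and slid the jaw back while holding it down. Then I lifted straight off, moved the arm aside and handed the job in at about 13 s.

- **Jaw at the stop:** the fingertips stalled after 91.0 mm of travel, under a push of about 13 N against the jaw's 3 N of friction. The wrist camera put the jaw's travel at 90.1 mm and the top camera at 89.7 mm. The full stroke is 91.5 mm. The top view also measures the board about 1% short, so the difference is within camera error or the ratchet's play.
- **Release up:** the depth reading put the pad's top at 56.4 mm, against 56 mm unpressed. I did not try pushing the jaw again to confirm the lock.
- **Bowls:** they moved less than about 1 mm in the top view and stay nested on the deck.
- **Contact:** wrist readings at the ends of the moves stayed under 25 N and were close to zero after lifting off. I did not re-measure the bystanders, but the arm passed well above them.

Two measurements disagreed. The top and wrist cameras placed the pad about 6 mm apart across the board, which did not matter on a 46 mm pad. The tool also tilted by about 0.05 rad while pushing against the stop, and I straightened it during the lift.

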